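# Clear the downdraft sanding box and hold in its recessed reset button

## Task

The downdraft sanding box on the luthier's bench has stopped on a blocked-airflow warning: clear the two wood offcuts off its grille into the open offcut bin. With the pin punch (hexagonal handle) from the tool rack, reach down through the small round hole in the box's control strip and press the recessed reset button fully in, but not before both offcuts are in the bin. The controller needs it held: finish while still gripping the punch and holding the button fully in, and leave the other tools and things on the bench where they are.

Things in the scene. Friction and masses are not known exactly. Their poses are not given: they have to be found in the camera images.
- sander: Fixed bench-top downdraft sanding box, 320 (x) x 380 (y) x 110 mm high. Origin: centre of its underside. Flat top at z = 110: perforated grille from x = -90 to 160 (8 mm high lip along the far edge) and, flush with it, a control strip along the near edge, x = -160 to -90, with a 16 mm high knob at (-125, 15), a low rocker switch at (-125, -45) and the reset hole at (-125, 100).
- reset_hole (a point): Centre of the mouth of the reset hole in the control strip's top, 110 mm above the bench: a plain round vertical hole 14 mm wide with a thin black ring around it. The white reset button, 12 mm wide, lies in it with its top 24 mm below the mouth.
- reset_button (a joint): How far the reset button is pressed, in m: 0 out, 0.005 fully in against its stop. It moves straight down; its spring takes about 1.4 N to start and 5 N fully in, and pushes it out again when let go.
- bin: Open black offcut bin, fixed, on one side of the sanding box (either side): outside 200 (x) x 140 (y) x 110 mm high, walls and floor 5 mm, a few thin scraps fixed to its floor (up to 15 mm high). Origin: centre of its underside.
- rack: Fixed plywood tool rack on the side away from the bin: 190 (x) x 64 (y) mm, board top 95 mm above the bench. Origin: centre of its underside. Three tools hang upright, 60 mm apart along its x, in 16 mm holes, handles up, in any order: the pin punch, a flat screwdriver (fat round black handle) and a file (pear-shaped dark wooden handle).
- punch_handle (a point): Pin punch, 70 g, loose, upright in the rack. This point: middle of its handle, on its axis; z up along it. Hexagonal light-wood handle 22 mm across flats (flats face +x and -x), 78 mm long, above it a 16 mm wide cap 6 mm high; below it a 30 mm wide steel collar, its underside, 45 mm under this point, on the rack's board. Below that a straight round shaft, 6 mm wide, 70 mm long, rounded nose.
- punch_tip (a point): The nose of the punch's shaft, 115 mm below the middle of its handle, on the axis.
- tenon_mid (a point): Offcut 1, loose on the grille: stepped tenon cut-off of dark wood, 56 (x) x 34 (y) mm, 16 mm high, with a 34 x 34 mm step from x = -28 to +6 that makes it 30 mm high there. This point: centre of its outline, 15 mm above its underside.
- brace_mid (a point): Offcut 2, loose on the grille: light straight brace stick, 92 (x) x 16 (y) x 22 mm high. This point: its centre.
- screwdriver: Bystander, loose in the rack: origin on its axis at the board's top; handle 34 mm wide, 88 mm high; blade wider than the reset hole.
- file: Bystander, loose in the rack: origin on its axis at the board's top; handle 28 mm wide, 94 mm high.
- sanding_block: Bystander, loose on the control strip: cork block 37 x 67 x 25 mm high; origin: centre of its underside.
- glue: Bystander: loose white glue bottle, 64 mm wide, 170 mm high; origin: centre of its underside.
- jar: Bystander: loose glass jar, 68 mm wide, 85 mm high; origin: centre of its underside.
- mug: Bystander: loose white mug, 82 mm wide, 95 mm high; origin: centre of its underside.
- tin: Bystander: loose round tin, 93 mm wide, 42 mm high; origin: centre of its underside.

How it is judged:
By the outcome, as a careful person would: the job done as asked, in the order asked, and still so for the second after the job is handed in, while the arm keeps its last pose, push and grip.
It also fails if it takes over 69 s, if anything falls off the work surface, if the arm or the gripper's body presses on something with over 40 N, if the wrist force passes 120 N, or if a joint passes its speed limit or range.

## Robot

A 6-joint arm with a two-finger parallel gripper is mounted at the origin on the work surface. World frame = base frame: x ahead of the robot, y to its left, z up, the work surface at z = 0. Lengths are in m, angles in rad, forces in N, time in s.
With the tool pointing down it reaches from about 0.35 to 0.85 m from the base axis. Payload 8.1 kg.
Tool frame: the origin (TCP) lies at the very end of the fingers, on their centre line; the grasp point (between the pads) lies 19 mm behind it; z points along the fingers, y is the direction in which the jaws open and shut (so a half turn about z gives the same grasp; the last joint's range is limited). The gripper opens to 85 mm and grips with 20 to 120 N. Pads are 22 mm wide; open, the fingers measure 114 mm over their backs; the gripper's body (76 mm by 85 mm) begins 54 mm behind the grasp point. The pads swing forward as they close: fully open they stand 13 mm farther back than shut.
Start: joints at [-1.379, 0.13, 1.488, -0, 1.523, -0.085], TCP at [0.164, -0.577, 0.231] pointing down, gripper open.
Joint ranges: [-2.96, 2.96], [-0.89, 2.26], [0.02, 2.5], [-1.34, 4.48], [0, 2.73], [-2.66, 2.66]. Speed limits (rad/s): [2.39, 2.39, 2.79, 3.14, 3.14, 3.14].

## Interface

Orientations are given as a unit quaternion [x, y, z, w].
In Python, from plant import arm, solve_ik, viewer, order, readout gives the robot as it stands. Calls block until the motion is done:
- arm.move_to(position, orientation): joint-space move of the TCP to a pose.
- arm.move_l(position, orientation=None, velocity=0.15, until_force=None): straight line of the TCP; orientation=None keeps the orientation; velocity is the mean speed in m/s. With until_force (N) it stops when the force on the tool has changed by that much, and returns True; else False.
- arm.goto_joints(angles): joint-space move.
- arm.grip(opening): finger opening in m; the grip force is fixed at half the most; returns when the fingers have stopped.
- arm.pause(seconds).
- solve_ik(position, orientation): joint angles nearest the present ones, or None.
- viewer.camera(name): name is "scene" or "top" or "wrist"; returns a dict with "color" (400x640x3 uint8, blue, green, red), "fx", "fy", "cx", "cy" (pixels), "view" (4x4, takes a point from world to camera coordinates). Camera axes: x right, y down, z forward; pixel columns grow to the right and rows downward; lengths in m; the calibration is good to about 2 mm. A picture is of the moment at which its call begins. There is no depth.
A pose or a line that the arm cannot do raises arm.Unreachable and nothing moves.
- order.hand_in(): hands the job in, once; it reports no verdict.
Trained networks look in a picture, given as the dict that the camera call returned (one of the last four; its "shot" number tells which), for a name from the list of things; names that differ only in an ending like _2 or _b are one class to them, and where a whole thing is asked for, a point or a joint stands for the part that bears it (a point fixed in the world has none). Each returns a list of dicts, best first, with "confidence" (0 to 1); they miss things now and then, are a little off and sometimes report something else, mostly with a low value. They report only what shows in the picture. A call takes as long as a camera call.
- viewer.find_in(picture, target): "extent" ([centre column, centre row, width, height] in pixels, round what is visible of it).
- viewer.pinpoint(picture, target): "centre" ([column, row] in pixels: a listed point, or the origin of a listed thing).
Readings, each from a call of its own:
- readout.get_time_s(): time.
- readout.get_joint_positions(): joint angles.
- readout.get_qd(): joint speeds.
- readout.get_joint_torque(): joint torques, N m.
- readout.get_position(): TCP position.
- readout.get_tool_rot(): TCP orientation.
- readout.get_ft_force(): force on the tool from outside, world axes, zero at the start.
- readout.get_moment(): the same for the moment, N m.
- readout.get_grip_width(): finger opening in m.
Only numpy, scipy, OpenCV 4.12 (cv2) and the standard library are available. Lean on these libraries where they do the work, as an engineer would, in place of code of your own. Each camera call takes 0.05 s, during which the arm holds its last target.

## Working session

There is one attempt and no reset: what is moved stays moved. The work goes in short steps, each a Python script; the robot and the scene stay as the last script left them, time stands still between calls to the robot, and variables do not carry over. Pictures are saved under pics/ and viewed, and the job is handed in when it is done.

```bash
ls; mkdir -p pics; python3 - <<'E'
from plant import arm, solve_ik, viewer, order, readout
import cv2
for n in ["scene","top","wrist"]:
    p=viewer.camera(n); cv2.imwrite(f"pics/a_{n}.png",p["color"]); print(n,p["fx"],p["cx"],p["cy"],p["view"].round(3).tolist() if hasattr(p["view"],'round') else p["view"])
print(readout.get_time_s(),readout.get_position(),readout.get_tool_rot())
E
```

```text
pics
scene 390.9916296969143 319.09680094219704 202.98202898192687 [[0.649, 0.761, 0.005, -0.343], [0.449, -0.377, -0.81, -0.159], [-0.615, 0.527, -0.587, 1.698], [0.0, 0.0, 0.0, 1.0]]
top 424.36657084580685 310.1769683013422 202.43876663951053 [[-0.017, -1.0, -0.016, 0.021], [-0.986, 0.02, -0.166, 0.568], [0.166, 0.013, -0.986, 1.698], [0.0, 0.0, 0.0, 1.0]]
wrist 335.41849305799377 316.2060329017464 202.01538267624787 [[0.273, -0.962, -0.001, -0.599], [-0.913, -0.26, 0.315, -0.041], [-0.304, -0.085, -0.949, 0.38], [0.0, 0.0, 0.0, 1.0]]
0.15 [ 0.16389425 -0.57673304  0.23049404] [ 9.90438144e-01  1.37955664e-01 -4.64020592e-05 -7.17849311e-04]
```

View pics/a_scene.png

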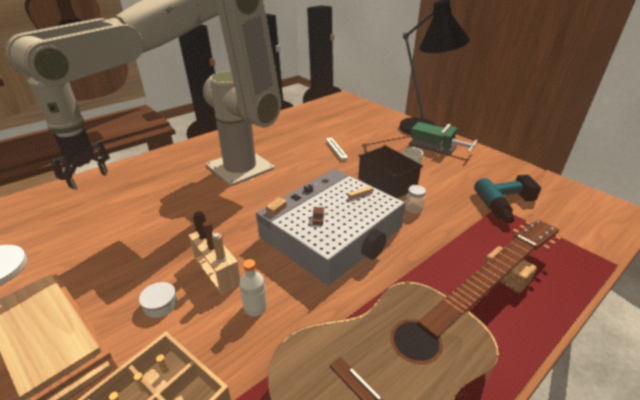

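View pics/a_top.png

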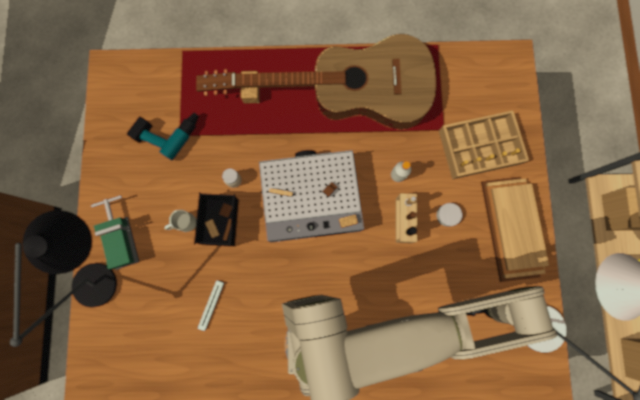

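```bash
cat > h.py <<'E'
from plant import arm, solve_ik, viewer, order, readout
import cv2, numpy as np
from scipy.optimize import least_squares
def ray(p,px):
    V=np.array(p["view"]); R=V[:3,:3]; t=V[:3,3]
    d=R.T@np.array([(px[0]-p["cx"])/p["fx"],(px[1]-p["cy"])/p["fy"],1.]); o=-R.T@t
    return o,d/np.linalg.norm(d)
def atz(p,px,z):
    o,d=ray(p,px); return o+d*(z-o[2])/d[2]
def proj(p,X):
    V=np.array(p["view"]); c=V[:3,:3]@np.array(X)+V[:3,3]
    return np.array([p["fx"]*c[0]/c[2]+p["cx"],p["fy"]*c[1]/c[2]+p["cy"]])
def tri(obs):
    A=np.zeros((3,3));b=np.zeros(3)
    for p,px in obs:
        o,d=ray(p,px);M=np.eye(3)-np.outer(d,d);A+=M;b+=M@o
    return np.linalg.solve(A,b)
def save(p,name): cv2.imwrite(f"pics/{name}.png",p["color"])
def qdown(yaw):
    # tool z down, tool y axis (jaw) at angle yaw from world +x... returns quat
    from scipy.spatial.transform import Rotation as Ro
    y=np.array([np.cos(yaw),np.sin(yaw),0]); z=np.array([0,0,-1.]); x=np.cross(y,z)
    return Ro.from_matrix(np.c_[x,y,z]).as_quat()
E
python3 - <<'E'
from h import *
s=viewer.camera("scene");t=viewer.camera("top")
Z=dict(sander=0,reset_hole=.11,bin=0,rack=0,punch_handle=.14,punch_tip=.025,tenon_mid=.125,brace_mid=.121,screwdriver=.095,file=.095,sanding_block=.11,glue=0,jar=0,mug=0,tin=0)
for n,z in Z.items():
    a=viewer.pinpoint(s,n)[:2];b=viewer.pinpoint(t,n)[:2]
    print(n)
    for nm,p,l in(("s",s,a),("t",t,b)):
        for q in l: print("  ",nm,np.round(q["centre"],1),round(q["confidence"],2),atz(p,q["centre"],z).round(4))
    if a and b: print("   tri",tri([(s,a[0]["centre"]),(t,b[0]["centre"])]).round(4))
E
```

```text
sander
   s [329.3 235. ] 0.72 [ 0.5915 -0.0072  0.    ]
   s [254.9 305.1] 0.34 [ 0.6814 -0.364   0.    ]
   t [312.3 199.9] 0.61 [0.5868 0.0018 0.    ]
   tri [ 5.867e-01  2.000e-04 -6.900e-03]
reset_hole
   s [324.7 178.7] 0.73 [0.442  0.1005 0.11  ]
   t [291. 228.] 0.87 [0.4573 0.0867 0.11  ]
   tri [0.4564 0.0866 0.1226]
bin
   s [388.2 183.9] 0.85 [0.5079 0.3878 0.    ]
   t [221.2 221.6] 0.97 [0.5018 0.387  0.    ]
   t [282.1 188.5] 0.59 [0.6386 0.1294 0.    ]
   tri [ 0.5038  0.3894 -0.0032]
rack
   s [219.6 268.9] 0.71 [ 0.4937 -0.3705  0.    ]
   t [401.8 220.1] 0.84 [ 0.4934 -0.371   0.    ]
   tri [ 0.4936 -0.3707  0.    ]
punch_handle
   s [219.  249.7] 0.52 [ 0.5641 -0.3884  0.14  ]
   t [410.4 201.1] 0.61 [ 0.5499 -0.3797  0.14  ]
   tri [ 0.5517 -0.3829  0.128 ]
punch_tip
   s [211.1 246. ] 0.35 [ 0.4103 -0.3509  0.025 ]
   t [350.3 222.1] 0.3 [ 0.4862 -0.1535  0.025 ]
   tri [ 0.4479 -0.2522  0.0202]
tenon_mid
   s [320.8 216.2] 0.55 [ 0.6152 -0.0669  0.125 ]
   t [330.4 186.7] 0.49 [ 0.6165 -0.0716  0.125 ]
   tri [ 0.6169 -0.0703  0.1275]
brace_mid
   s [361.4 19
[... 708 characters left out ...]
 0.6458 -0.0067  0.1759]
glue
   s [255.2 303.7] 0.97 [ 0.6778 -0.3607  0.    ]
   s [388.2 181.7] 0.61 [0.4968 0.4003 0.    ]
   t [399.8 176.2] 0.6 [ 0.6817 -0.3725  0.    ]
   tri [ 0.6818 -0.3673  0.0083]
jar
   s [415.2 208.4] 0.66 [0.6842 0.3384 0.    ]
   s [274.2 206.6] 0.3 [ 0.3372 -0.0566 -0.    ]
   t [230.2 181.9] 0.54 [0.672  0.3514 0.    ]
   tri [ 0.6747  0.3538 -0.0128]
mug
   s [411.1 171.2] 0.78 [0.5045 0.5382 0.    ]
   t [182.7 224.4] 0.57 [0.4931 0.5494 0.    ]
   t [281.2 189.3] 0.19 [0.6352 0.1333 0.    ]
   tri [ 0.4945  0.5528 -0.0104]
tin
   s [163.5 303.3] 0.7 [ 0.5115 -0.5551  0.    ]
   t [444. 216.] 0.58 [ 0.5073 -0.5478  0.    ]
   tri [ 0.5072 -0.5521 -0.0061]
```

```bash
python3 - <<'E'
from h import *
p=readout.get_position()
arm.move_l([p[0],p[1],.36],velocity=.3)
q=qdown(-np.pi/2)
print(solve_ik([.52,.03,.38],q))
arm.move_to([.52,.03,.38],q)
w=viewer.camera("wrist");save(w,"b1")
V=np.array(w["view"]);print("cam",-V[:3,:3].T@V[:3,3],V[2,:3])
Z=dict(reset_hole=.11,tenon_mid=.125,brace_mid=.121,sanding_block=.11,sander=0,bin=0)
for n,z in Z.items():
    print(n,[(np.round(k["centre"],1),round(k["confidence"],2),atz(w,k["centre"],z).round(4)) for k in viewer.pinpoint(w,n)[:2]])
print(readout.get_time_s(),readout.get_position())
E
```

```text
[-4.08286525e-02 -9.58111695e-02  1.44906452e+00 -4.44089210e-16
  1.78833930e+00  1.52996767e+00]
cam [0.60122588 0.02947043 0.52230969] [-3.15378543e-01 -8.91804287e-05 -9.48965946e-01]
reset_hole [(array([268.3, 208.9]), 0.74, array([0.4548, 0.0919, 0.11  ])), (array([332.8,  98.3]), 0.6, array([0.5926, 0.0098, 0.11  ]))]
tenon_mid [(array([407.6,  84.2]), 0.87, array([ 0.6078, -0.0729,  0.125 ])), (array([332.9, 100.5]), 0.54, array([0.5905, 0.0104, 0.125 ]))]
brace_mid [(array([233.1,  93.1]), 0.67, array([0.5986, 0.1238, 0.121 ]))]
sanding_block [(array([447.3, 191. ]), 0.89, array([ 0.4789, -0.1386,  0.11  ])), (array([233.3,  93.6]), 0.36, array([0.5979, 0.1262, 0.11  ]))]
sander [(array([332.7, 100.8]), 0.73, array([0.5867, 0.0046, 0.    ]))]
bin [(array([ 88.1, 156.4]), 0.64, array([0.5035, 0.3873, 0.    ])), (array([268.4, 208.9]), 0.52, array([0.4158, 0.1084, 0.    ]))]
5.175 [0.52002108 0.0297661  0.3799895 ]
```

View pics/b1.png

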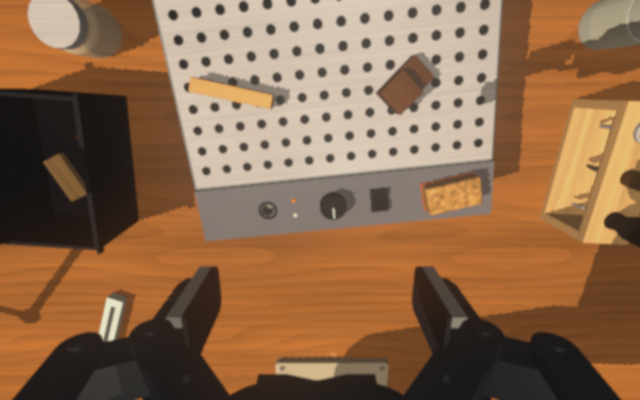

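```bash
python3 - <<'E'
import cv2,numpy as np
i=cv2.imread("pics/b1.png")
a=cv2.resize(i[45:125,365:455],None,fx=6,fy=6,interpolation=cv2.INTER_CUBIC)[:480,:540]
b=cv2.resize(i[65:120,180:290],None,fx=7,fy=7,interpolation=cv2.INTER_CUBIC)
cv2.imwrite("pics/b1t.png",a);cv2.imwrite("pics/b1b.png",b)
E
```

```text
(no output)
```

View pics/b1t.png

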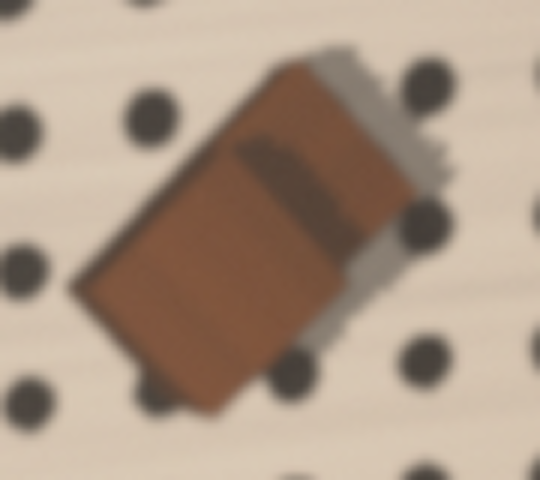

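View pics/b1b.png

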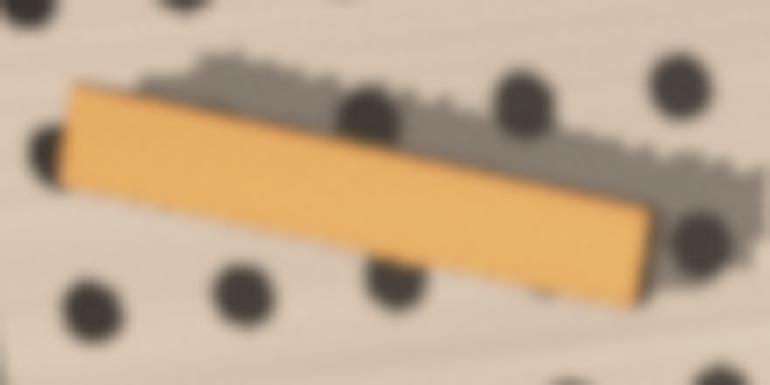

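```bash
cat >> h.py <<'E'
def best_yaw(pos,yaw):
    c=[]
    for y in (yaw,yaw+np.pi):
        j=solve_ik(pos,qdown(y))
        if j is not None: c.append((abs(j[5]),y,j))
    return min(c,key=lambda k:k[0])
def T(s,*a): print(s,round(readout.get_time_s(),2),*a)
E
python3 - <<'E'
from h import *
w=viewer.camera("wrist")
tp=np.array([[72,290],[212,415],[345,275],[205,150]])/6+[365,45]
bp=np.array([[75,85],[650,205],[635,305],[60,185]])/7+[180,65]
tw=np.array([atz(w,k,.14) for k in tp]);bw=np.array([atz(w,k,.132) for k in bp])
print(tw.round(4),np.linalg.norm(np.diff(tw,axis=0),axis=1).round(4),tw.mean(0))
print(bw.round(4),np.linalg.norm(np.diff(bw,axis=0),axis=1).round(4),bw.mean(0))
d=tw[2]-tw[1]+tw[3]-tw[0]; print("tenon local x yaw",np.degrees(np.arctan2(d[1],d[0])))
d=bw[1]-bw[0]+bw[2]-bw[3]; print("brace axis",np.degrees(np.arctan2(d[1],d[0])))
# sander yaw from strip near edge & bin edges
a,b=atz(w,[203,240],.11),atz(w,[493,213],.11);d=b-a;print("sander near edge",np.degrees(np.arctan2(d[1],d[0])),np.linalg.norm(d))
E
```

```text
[[ 0.5983 -0.0361  0.14  ]
 [ 0.5764 -0.0631  0.14  ]
 [ 0.6009 -0.0852  0.14  ]
 [ 0.6219 -0.0583  0.14  ]] [0.0348 0.033  0.0341] [ 0.5993575  -0.06068864  0.14      ]
[[0.6152 0.1668 0.132 ]
 [0.5973 0.0779 0.132 ]
 [0.582  0.0809 0.132 ]
 [0.6004 0.1709 0.132 ]] [0.0907 0.0156 0.0918] [0.59872865 0.12412767 0.132     ]
tenon local x yaw -42.67520189385988
brace axis -101.43758319305002
sander near edge -84.28202720502303 0.38594840679587555
```

```bash
python3 - <<'E'
from h import *
g=np.array([.6025,-.0635]); a,y,j=best_yaw([g[0],g[1],.114],np.radians(47.3))
print(np.degrees(y),j.round(2) if hasattr(j,'round') else j)
arm.move_to([*g,.20],qdown(y))
T("above"); arm.grip(.07)
r=arm.move_l([*g,.1135],velocity=.15,until_force=12); T("down",r,readout.get_position())
arm.grip(0); T("grip",readout.get_grip_width(),readout.get_ft_force())
arm.move_l([*g,.22],velocity=.3)
w=viewer.camera("wrist");save(w,"c1"); T("up",readout.get_grip_width(),readout.get_ft_force())
E
```

```text
47.3 [-0.19  0.23  1.6  -0.    1.32 -1.02]
above 7.4
down 8.43 False [ 0.60305065 -0.063622    0.11437556]
grip 8.85 0.03259077679080441 [0.35610079 0.86685209 6.53520866]
up 9.41 0.03265452104296593 [ 0.62129719 -0.15174747 -0.21482775]
```

View pics/c1.png

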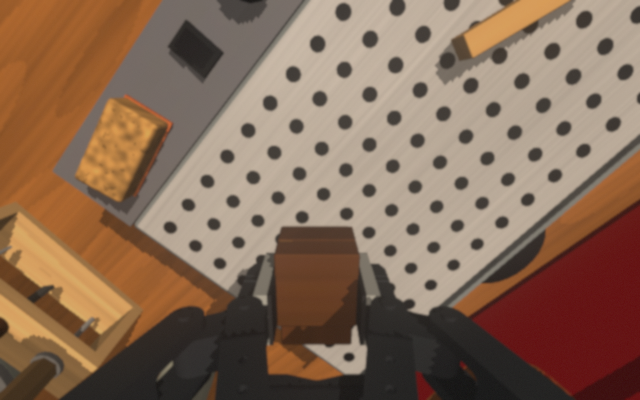

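```bash
python3 - <<'E'
from h import *
g=[.54,.389]; a,y,j=best_yaw([*g,.06],np.pi/2); print(np.degrees(y),j)
arm.move_to([*g,.23],qdown(y)); T("above")
r=arm.move_l([*g,.06],velocity=.2,until_force=15); T("down",r,readout.get_position())
arm.grip(.05); T("open",readout.get_grip_width())
arm.move_l([*g,.2],velocity=.3)
w=viewer.camera("wrist");save(w,"d1")
g=np.array([.5987,.1241]); a,y,j=best_yaw([*g,.12],np.radians(-11.4)); print(np.degrees(y),j)
arm.move_to([*g,.20],qdown(y))
w=viewer.camera("wrist");save(w,"d2");T("x")
E
```

```text
90.0 [ 5.47258877e-01  4.35053252e-01  1.44679452e+00 -4.44089210e-16
  1.25974488e+00 -1.02353745e+00]
above 11.08
down 12.08 False [0.54119933 0.38943846 0.06180363]
open 12.39 0.05023184202960042
-11.4 [ 1.20551243e-01  2.36951540e-01  1.57519833e+00 -4.44089210e-16
  1.32944278e+00  3.19518778e-01]
x 14.32
```

View pics/d1.png

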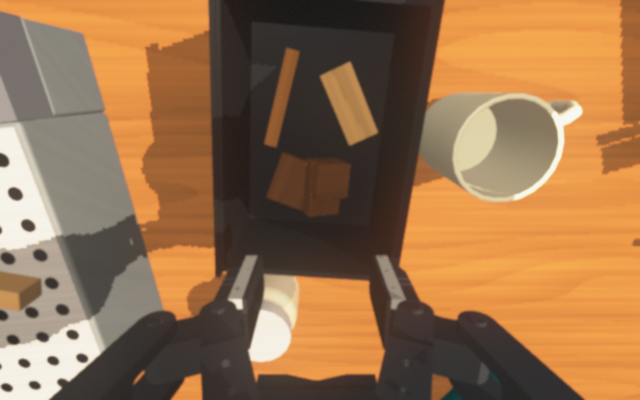

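View pics/d2.png

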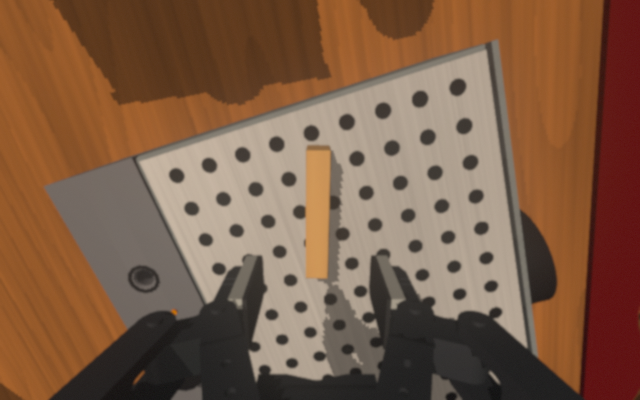

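```bash
python3 - <<'E'
from h import *
g=np.array([.5987,.1241]);y=np.radians(-11.4)
w=viewer.camera("wrist");h=viewer.pinpoint(w,"reset_hole")
print([(k["centre"],k["confidence"],atz(w,k["centre"],.11).round(4)) for k in h[:2]])
r=arm.move_l([*g,.1135],velocity=.15,until_force=12); T("down",r,readout.get_position())
arm.grip(0); T("grip",readout.get_grip_width())
arm.move_l([*g,.22],velocity=.3);T("up",readout.get_grip_width())
g=[.48,.389]; c=solve_ik([*g,.07],qdown(np.pi/2)),solve_ik([*g,.07],qdown(-np.pi/2));print(c)
arm.move_to([*g,.23],qdown(np.pi/2)); T("above",readout.get_grip_width())
r=arm.move_l([*g,.07],velocity=.2,until_force=15); T("down",r,readout.get_position())
arm.grip(.045)
arm.move_l([*g,.23],velocity=.3)
w=viewer.camera("wrist");save(w,"e1");T("x")
E
```

```text
[([145.8, 278.5], 0.72, array([0.4549, 0.093 , 0.11  ])), ([319.0, 212.4], 0.62, array([0.5995, 0.1208, 0.11  ]))]
down 15.15 False [0.59924663 0.12429587 0.11439317]
grip 15.56 0.014728023274753345
up 16.07 0.014619716940573414
(array([ 5.98095305e-01,  3.05605156e-01,  1.59062113e+00, -4.44089210e-16,
        1.24536637e+00, -9.72701022e-01]), array([ 5.98095305e-01,  3.05605156e-01,  1.59062113e+00, -4.44089210e-16,
        1.24536637e+00,  2.16889163e+00]))
above 17.24 0.014789569075621626
down 18.19 False [0.48110624 0.38938241 0.07154627]
x 19.32
```

View pics/e1.png

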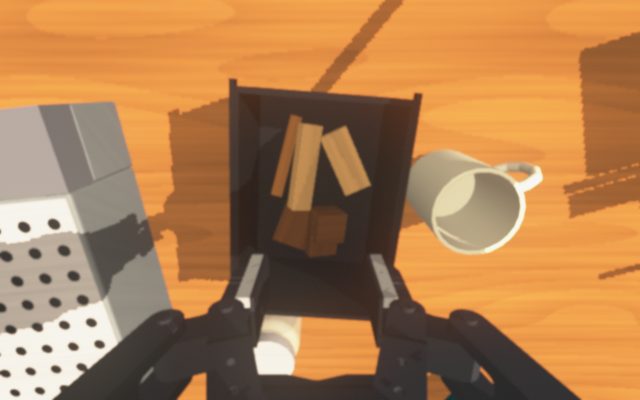

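```bash
python3 - <<'E'
from h import *
q=qdown(-np.pi/2); print(solve_ik([.49,-.375,.34],q))
arm.move_to([.49,-.375,.34],q)
w=viewer.camera("wrist");save(w,"f1");T("x")
for n,z in dict(punch_handle=.14,file=.095,screwdriver=.095,rack=0).items():
    print(n,[(np.round(k["centre"],1),round(k["confidence"],2),atz(w,k["centre"],z).round(4)) for k in viewer.pinpoint(w,n)[:2]])
i=w["color"];cv2.imwrite("pics/f1z.png",cv2.resize(i[20:270,220:420],None,fx=2.4,fy=2.4,interpolation=cv2.INTER_CUBIC))
E
```

```text
[-7.36299043e-01  1.59244213e-01  1.26069064e+00 -4.44089210e-16
  1.72165780e+00  8.34497284e-01]
x 22.1
punch_handle [(array([324.2, 111.9]), 0.81, array([ 0.5517, -0.3819,  0.14  ]))]
file [(array([322.5, 165.7]), 0.71, array([ 0.4879, -0.3815,  0.095 ]))]
screwdriver [(array([319. , 207.5]), 0.89, array([ 0.4359, -0.3776,  0.095 ]))]
rack [(array([319.1, 149.9]), 0.74, array([ 0.4905, -0.3782,  0.    ]))]
```

View pics/f1.png

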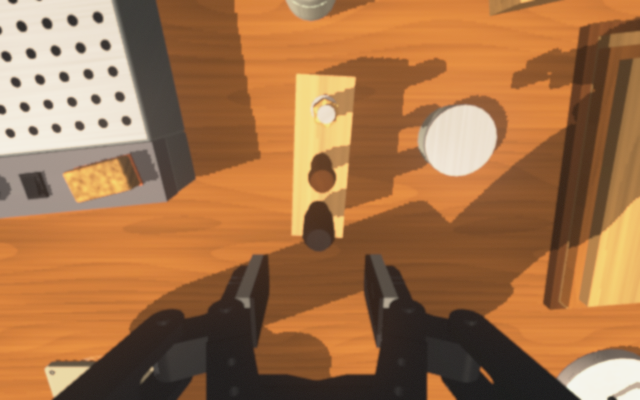

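View pics/f1z.png

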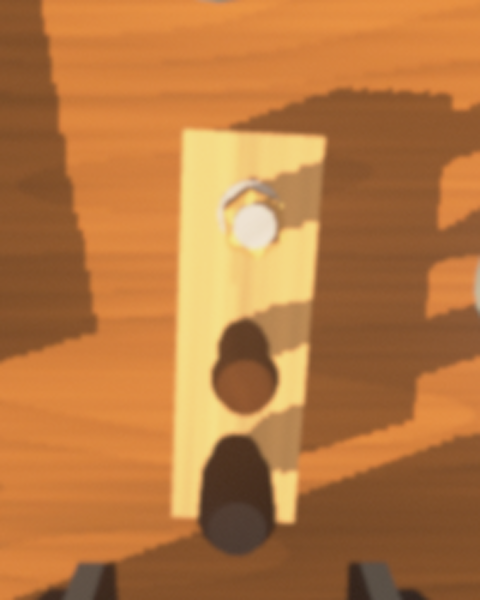

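```bash
python3 - <<'E'
from h import *
w=viewer.camera("wrist")
c=np.array([[183,130],[325,137],[295,522],[172,517]])/2.4+[220,20]
W=np.array([atz(w,k,.095) for k in c]);print(W.round(4),np.linalg.norm(np.diff(W,axis=0),axis=1).round(4),W.mean(0))
for a,b in((2,1),(3,0)): d=W[b]-W[a];print(np.degrees(np.arctan2(d[1],d[0])))
arm.move_l([.465,-.382,.245],velocity=.3)
w=viewer.camera("wrist");save(w,"g1");T("x")
print([(np.round(k["centre"],1),round(k["confidence"],2),atz(w,k["centre"],.14).round(4)) for k in viewer.pinpoint(w,"punch_handle")[:2]])
u,v=proj(w,[.552,-.382,.18]).astype(int);print(u,v)
v0=max(v-45,0);i=w["color"][v0:v0+110,u-60:u+60];print(u-60,v0)
cv2.imwrite("pics/g1z.png",cv2.resize(i,None,fx=5,fy=5,interpolation=cv2.INTER_CUBIC))
E
```

```text
[[ 0.5882 -0.3529  0.095 ]
 [ 0.5853 -0.4169  0.095 ]
 [ 0.3956 -0.4082  0.095 ]
 [ 0.3984 -0.3436  0.095 ]] [0.0641 0.1899 0.0646] [ 0.49187467 -0.38039967  0.095     ]
-2.6114246660865694
-2.777082415244966
x 22.88
[(array([316. ,  82.6]), 0.83, array([ 0.5513, -0.3814,  0.14  ]))]
316 79
256 34
```

View pics/g1z.png

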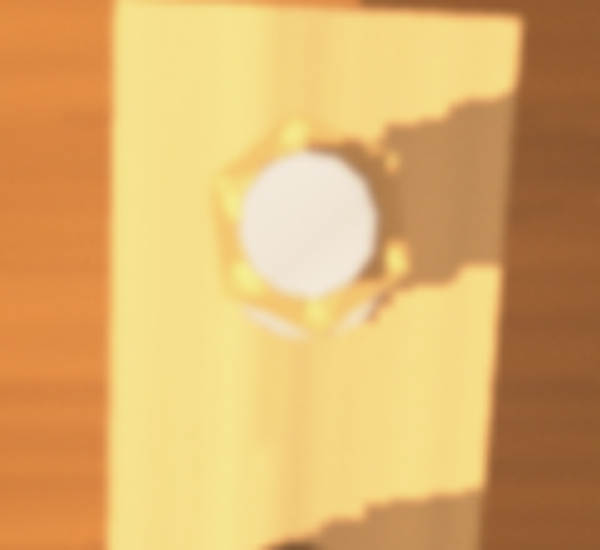

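```bash
python3 - <<'E'
from h import *
w=viewer.camera("wrist")
# pixel vertices -> world at z=.179
P=np.array([[295,125],[222,190],[243,277],[318,314],[400,260],[392,158]])/5+[256,34]
W=np.array([atz(w,k,.179)[:2] for k in P])
def f(x): 
    a=x[2]+np.arange(6)*np.pi/3
    return (x[:2]+.0127*np.c_[np.cos(a),np.sin(a)]-W).ravel()
s=least_squares(f,[*W.mean(0),.12]);print(s.x,np.degrees(s.x[2]),np.abs(s.fun).max())
i=w["color"].copy();i=cv2.resize(i[34:144,256:376],None,fx=5,fy=5,interpolation=cv2.INTER_CUBIC)
for z,c in((.179,(255,0,0)),):
    a=s.x[2]+np.arange(6)*np.pi/3
    pts=[(proj(w,[s.x[0]+.0127*np.cos(t),s.x[1]+.0127*np.sin(t),z])-[256,34])*5 for t in a]
    cv2.polylines(i,[np.int32(pts)],True,c,1)
cv2.imwrite("pics/g1o.png",i)
E
```

```text
[ 0.55478205 -0.38415794  0.1405868 ] 8.055030380114967 0.0020892248272079694
```

View pics/g1o.png

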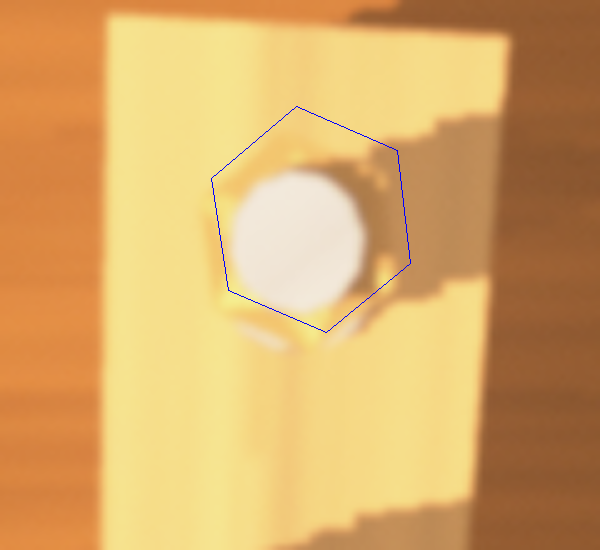

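```bash
python3 - <<'E'
from h import *
y=np.radians(-82);g=[.552,-.382]
print(solve_ik([*g,.133],qdown(y)),solve_ik([.455,.092,.22],qdown(y)))
arm.move_l([*g,.245],qdown(y),velocity=.3); arm.grip(.06)
r=arm.move_l([*g,.133],velocity=.15,until_force=8);T("down",r,readout.get_position())
f0=readout.get_ft_force();arm.grip(0);T("grip",readout.get_grip_width(),f0,readout.get_ft_force())
w=viewer.camera("wrist");save(w,"k1")
E
```

```text
[-6.81701628e-01  3.80057065e-01  1.37708649e+00 -4.44089210e-16
  1.38444910e+00  7.49468359e-01] [ 8.89876748e-02 -2.40241824e-01  1.86580346e+00 -4.44089210e-16
  1.51603102e+00  1.52015766e+00]
down 24.62 False [ 0.55259952 -0.3825091   0.13439709]
grip 25.05 0.02154404455539495 [ 0.15644746 -0.59580435  0.41133521] [-0.25542296  0.34009254  5.5930611 ]
```

View pics/k1.png

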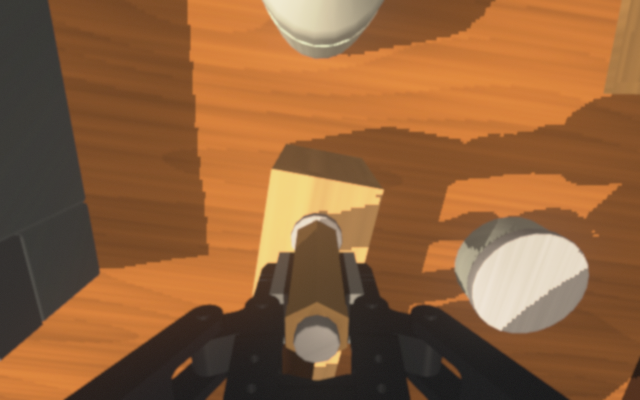

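```bash
python3 - <<'E'
from h import *
y=np.radians(-82)
p=readout.get_position()
arm.move_l([.552,-.382,.295],velocity=.2);T("up",readout.get_grip_width(),readout.get_ft_force())
arm.move_to([.455,.0925,.295],qdown(y))
arm.move_l([.455,.0925,.245],velocity=.2);arm.pause(.3)
w=viewer.camera("wrist");save(w,"m1");T("x",readout.get_grip_width(),readout.get_position())
s=viewer.camera("scene");save(s,"m1s")
for n in("reset_hole","punch_tip","punch_handle"): 
  for p in (w,s): print(n,[(np.round(k["centre"],1),round(k["confidence"],2)) for k in viewer.pinpoint(p,n)[:2]])
print("proj tip",proj(w,[.455,.0925,.136]),"hole",proj(w,[.455,.0925,.11]))
E
```

```text
up 26.06 0.02122232251186578 [-0.22468739 -0.85793944 -0.9875499 ]
x 28.57 0.020871960396819187 [0.45552599 0.09254541 0.24606294]
reset_hole [(array([315.8, 190.9]), 0.86)]
reset_hole [(array([327.7, 177.9]), 0.57), (array([416.3, 206.5]), 0.41)]
punch_tip [(array([316.2, 197.8]), 0.69)]
punch_tip [(array([325. , 175.6]), 0.6), (array([277.7, 207.6]), 0.54)]
punch_handle [(array([314.6, 276.5]), 0.89)]
punch_handle [(array([324.9, 147.3]), 0.71), (array([324.7, 236.1]), 0.61)]
proj tip [316.29278504 199.7647543 ] hole [316.27114815 190.55154611]
```

View pics/m1.png

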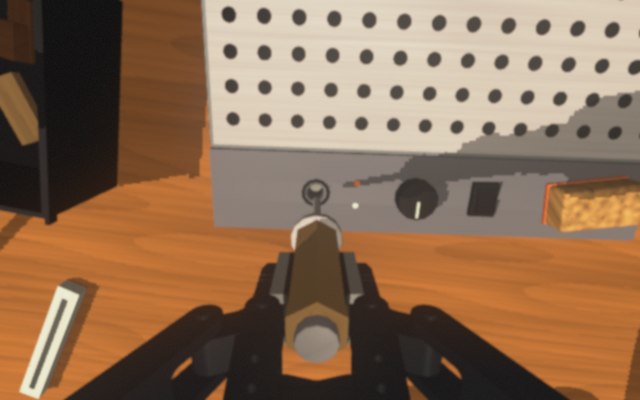

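View pics/m1s.png

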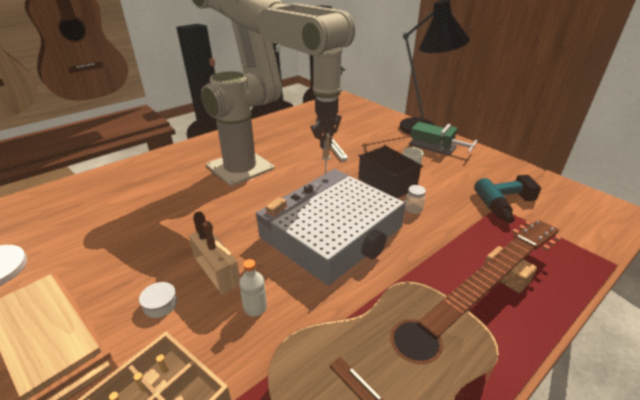

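```bash
python3 - <<'E'
from h import *
y=np.radians(-82)
arm.move_l([.455,.0925,.226],velocity=.1,until_force=4);arm.pause(.3)
w=viewer.camera("wrist");T("x",readout.get_position(),readout.get_ft_force())
i=w["color"][160:240,276:356];cv2.imwrite("pics/n1z.png",cv2.resize(i,None,fx=7,fy=7,interpolation=cv2.INTER_CUBIC))
P=readout.get_position()
print([(np.round(proj(w,[P[0],P[1],z]),1)) for z in (.11,.117,.122)])
for n in("reset_hole","punch_tip"): print(n,[(np.round(k["centre"],1),round(k["confidence"],2)) for k in viewer.pinpoint(w,n)[:2]])
E
```

```text
x 29.56 [0.45483542 0.09248188 0.22397678] [-1.2716987   0.27365664 -1.49865154]
[array([316.4, 197.2]), array([316.4, 199.9]), array([316.4, 201.9])]
reset_hole []
punch_tip [(array([317. , 197.2]), 0.92)]
```

View pics/n1z.png

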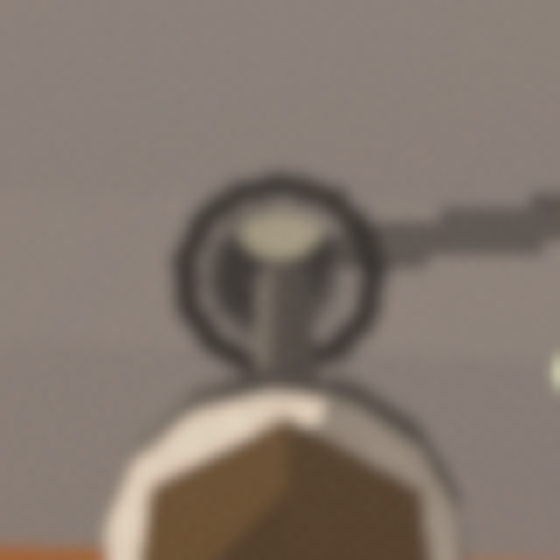

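```bash
python3 - <<'E'
from h import *
arm.move_l([.4535,.093,.226],velocity=.05)
r=arm.move_l([.4535,.093,.203],velocity=.03,until_force=4);arm.pause(.2)
T("ins",r,readout.get_position(),readout.get_ft_force(),readout.get_grip_width())
w=viewer.camera("wrist")
i=w["color"][160:240,276:356];cv2.imwrite("pics/o1z.png",cv2.resize(i,None,fx=7,fy=7,interpolation=cv2.INTER_CUBIC))
E
```

```text
ins 31.02 False [0.4536391  0.09301432 0.20323262] [ 0.32013558  0.27603938 -0.45375109] 0.021038467186594988
```

View pics/o1z.png

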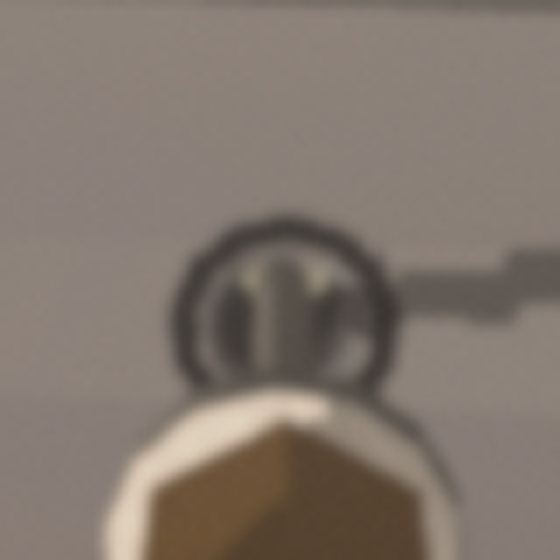

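```bash
python3 - <<'E'
from h import *
for z in np.arange(.200,.180,-.0015):
    r=arm.move_l([.4535,.093,z],velocity=.012,until_force=9)
    T(round(z,4),r,readout.get_position().round(4),np.round(readout.get_ft_force(),2),round(readout.get_grip_width(),4))
    if readout.get_ft_force()[2]>11: break
E
```

```text
0.2 31.48 False [0.4534 0.093  0.1998] [ 0.4  -0.04 -0.68] 0.021
0.1985 31.75 False [0.4534 0.093  0.1984] [ 0.66  0.33 -0.78] 0.0214
0.197 32.02 False [0.4534 0.093  0.1969] [ 0.72  0.18 -1.29] 0.0216
0.1955 32.3 False [0.4534 0.093  0.1954] [ 0.46  0.94 -0.66] 0.0212
0.194 32.58 False [0.4536 0.093  0.1942] [-0.26  0.25  1.9 ] 0.0214
0.1925 32.85 False [0.4536 0.093  0.1926] [-1.03  0.41  2.78] 0.0212
0.191 33.12 False [0.4536 0.093  0.1911] [0.27 0.84 2.8 ] 0.0212
0.1895 33.4 False [0.4537 0.093  0.1897] [0.09 0.75 4.05] 0.0216
0.188 33.61 True [0.454  0.0931 0.1894] [-1.86  0.85  7.95] 0.0213
0.1865 33.83 True [0.454  0.0931 0.1893] [-2.71 -0.8   9.2 ] 0.0211
0.185 34.07 True [0.4541 0.0931 0.1893] [-3.35 -0.09  8.69] 0.0214
0.1835 34.33 True [0.454  0.0931 0.1893] [-3.09 -0.25  9.18] 0.0211
0.182 34.62 True [0.4541 0.0931 0.1893] [-3.67  0.02  9.94] 0.0211
0.1805 34.94 True [0.4542 0.0931 0.1893] [-2.91 -0.8   9.24] 0.0213
```

```bash
python3 - <<'E'
from h import *
for k in range(3):
    arm.pause(.5);T("hold",readout.get_position().round(4),np.round(readout.get_ft_force(),2),round(readout.get_grip_width(),4))
w=viewer.camera("wrist");save(w,"q1")
s=viewer.camera("scene");save(s,"q1s");t=viewer.camera("top");save(t,"q1t")
v=np.hstack([s["color"][120:320,140:440],t["color"][140:260,160:480][:,:300].copy() if 0 else cv2.resize(t["color"][140:260,160:480],(500,200))]);cv2.imwrite("pics/q1c.png",v)
E
```

```text
hold 35.44 [0.4542 0.0931 0.1894] [-2.86 -0.56  8.06] 0.0213
hold 35.94 [0.4542 0.0931 0.1894] [-1.67 -0.69  8.37] 0.0214
hold 36.44 [0.4542 0.0931 0.1894] [-3.18  0.09  8.43] 0.0211
```

View pics/q1.png

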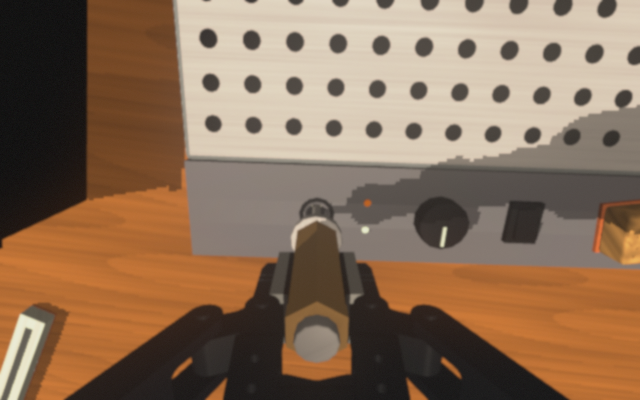

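View pics/q1c.png

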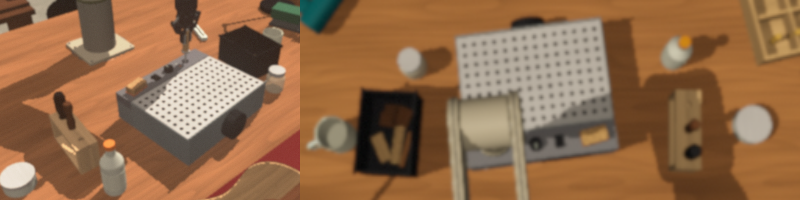

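```bash
python3 - <<'E'
from h import *
order.hand_in()
T("done",np.round(readout.get_ft_force(),2),readout.get_position().round(4))
E
```

```text
the job is handed in; nothing more can be done
the job is handed in; nothing more can be done
```

I put both offcuts in the bin first, then took the pin punch from the rack and pressed the reset button in. I handed in at about 36.6 s, with the punch still gripped and holding the button down.

- **Offcuts:** wrist pictures taken after each drop show the tenon cut-off and the brace in the bin. The final top view shows a clear grille.
- **Button:** contact came at a tool height of about 194.5 mm, and the tool stopped hard at 189.3 mm. That is about 5 mm of travel, which matches the button's full stroke. The push held steady over 1.5 s at about 8.3 N as read, roughly 9 N after correcting for the punch's weight. The spring needs 5 N. I can't read the button joint directly, so "fully in" rests on the travel, the hard stop and the force.
- **Grip:** the finger opening stayed at about 21 mm, so there was no sign of the punch slipping.
- **Bystanders:** the last scene and top views show the other tools and objects looking unmoved. I judged this by eye and did not re-measure them.
- **Disagreements:** a steady side force of 2–3 N shows while pressing, with the tool about 0.7 mm off its commanded x. The early top-camera estimate of the hole was about 5 mm off the wrist-camera one. I used the wrist estimate, refined by a close look, and the punch went in without contact.

The force and position readout after hand-in was refused, so the last readings are from just before it.

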